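Zero the piece counter and complete a carrier of valve balls

ROBOT

A 7-joint arm with a two-finger parallel gripper is mounted at the origin on the work surface. World frame = base frame: x ahead of the robot, y to its left, z up, the work surface at z = 0. Lengths are in m, angles in rad, forces in N, time in s.
With the tool pointing down it reaches from about 0.4 to 0.85 m from the base axis. Payload 4.5 kg.
Tool frame: the origin (TCP) lies midway between the tips of the shut fingers; the grasp point (between the pads) lies 19 mm behind it; z points along the fingers, y is the direction in which the jaws open and shut (so a half turn about z gives the same grasp; the last joint's range is limited). The gripper opens to 88 mm and grips with 3 to 60 N. Pads are 18 mm wide; open, the fingers measure 123 mm over their backs; the gripper's body (75 mm by 187 mm) begins 45 mm behind the grasp point.
Start: joints at [-1.277, 0.689, -0.195, 1.565, 0.157, 0.902, -0.215], TCP at [0.161, 0.604, 0.239] pointing down, gripper open.
Joint ranges: [-3.01, 3.01], [-0.46, 2.08], [-1.47, 1.51], [0.13, 2.56], [-1, 4.14], [0.04, 2.09], [-2.66, 2.66]. Speed limits (rad/s): [2.57, 2.57, 3.14, 3.14, 3.14, 3.14, 3.14].

INTERFACE

Orientations are given as a unit quaternion [x, y, z, w].
In Python, from plant import r gives the robot as it stands. The module is installed in compiled form; this text tells all that it offers.
- The arm moves only by the shell command python3 -m jog 'ROWS' [FORCE]. ROWS is JSON, a list of rows, each an object with "translation": the shift along the tool's x, y, z in units of 40 mm (1.0 is 40 mm), a list of three; "twist": the turn about the tool's z in units of 6 degrees (1.0 is 6 degrees); "claw": the opening in per cent of the stroke, from 0 (shut) to 100 (fully open). A call has 1 to 20 rows; each row shifts and turns the commanded pose from where the row before left it, along the tool's axes as they then stand; what a row does not reach is not made up. A row lasts 1/12 s, in which the tool goes at most 41.7 mm and 7.16 degrees, less where a joint would pass 70% of its speed; a pose out of reach is approached as far as the arm can. A call is refused whole if a number of a shift passes 1 or a number of a turn 1, either way. A call with a gripper value outside its range is refused whole. The fingers move at their own pace and stop on an object; FORCE is the grip in N (left out, the last holds). Time passes only in rows, so rows that do not move let the fingers close. It gives the time, the measured TCP pose, the force and the opening at its end, in the units of the state.
- r.get_state(): the state, without advancing time (a new reading comes with each control period).
- r.snapshot(name): name is "side" or "top" or "wrist"; returns a dict with "img" (420x560x3 uint8, red, green, blue), "fx", "fy", "cx", "cy" (pixels), "dist_coeffs" ([k1, k2, p1, p2, k3] as OpenCV has them; the pictures are not rectified), "origin" and "rotation" of the camera in the world; the wrist camera has in their place "T_tool_cam" (4x4, takes a point from camera to tool coordinates, whose origin is the TCP and whose axes are the flange's). Camera axes: x right, y up, looking along -z (the intrinsics and any distortion apply to the point x, -y, -z); pixel columns grow to the right and rows downward; lengths in m; the calibration is good to about 2 mm. A picture is of the moment at which its call begins: read the wrist's pose just before it. There is no depth.
- r.finish_job(): hands the job in, once; it reports no verdict.
Trained networks look in the newest picture that a camera, given by its name, has taken for a name from the list of things; names that differ only in an ending like _2 or _b are one class to them, and where a whole thing is asked for, a point or a joint stands for the part that bears it (a point fixed in the world has none). Each returns a list of dicts, best first, with "confidence" (0 to 1); they miss things now and then, are a little off and sometimes report something else, mostly with a low value. They report only what shows in the picture. A call takes as long as a camera call. They do not tell look-alikes from the thing itself.
- r.spot_in(label, camera): "rect" ([left, top, right, bottom] in pixels, round what is visible of it).
- r.spot_point(label, camera): "location" ([row, column] in pixels: a listed point, or the origin of a listed thing).
The state is a dict: "clock": time; "q": joint angles; "qd": joint speeds; "joint_torque": joint torques, N m; "tool_pos": TCP position; "eef_rot": TCP orientation; "contact_force": force on the tool from outside, world axes, zero at the start; "moment": the same for the moment, N m; "opening": opening from 0.0 (shut) to 1.0 (fully open).
Only numpy, scipy, OpenCV 4.12 (cv2) and the standard library are available. Lean on these libraries where they do the work, as an engineer would, in place of code of your own. Each camera call takes 0.05 s, during which the arm holds its last target. There are 200 camera calls.

TASK

Start a new kit: first turn the black knob of the blue piece counter anticlockwise until its red pointer is fully home at the zero stop. Only then take the two orange balls from the wooden rack and set one into each of the two empty wells of the aluminium carrier, letting go of them in the well rather than dropping them from above. Leave the black ball in the rack, the two balls already in the carrier and the other fittings and wrench where they are.

Things in the scene. Friction and masses are not known exactly. Their poses are not given: they have to be found in the camera images.
- reset (a joint): turning angle of the counter's reset knob, rad, about the vertical: 0 = pointer against the zero stop; grows as the knob is turned clockwise seen from above, up to 4.6. It starts somewhere between 1.4 and 2.7 and stays where it is left (light friction). To reset, turn anticlockwise from above
- reset_grip (a point): point on the knob's axis at the height to grip (80 mm above the bench). The knob is a black upright bar 50 mm long (along this frame's x), 14 mm wide (y) and 28 mm high, its top 90 mm above the bench, on a 21 mm radius hub whose top is 63 mm above the bench. A red pointer lies under the bar, along this frame's -x, with a red line on the bar's top at the same end. The frame turns with the knob
- counter: fixed blue box 130 x 130 mm, with a white 116 mm dial whose face is 50 mm above the bench. Origin: centre of its underside, straight below the knob. Zero mark (green) on the dial lies along its -x; a dark steel stop pin, 6 mm across and 11 mm high, stands beside it 40 mm from the axis
- carrier: fixed aluminium plate 136 x 136 mm, 22 mm thick, with 4 square-cut wells in a square at 68 mm pitch. Origin: centre of its underside; z up. It may be turned to any yaw
- rack: fixed wooden strip 210 x 62 mm, 22 mm thick, with three square-cut seats 26 x 26 mm in a row along its x at 70 mm pitch (at -70, 0 and 70 mm). Origin: centre of its underside. It holds two orange balls and a black one in any order
- carrier_hole0 (a point): centre of the mouth of a well, a 26 x 26 mm square opening through the plate, at the carrier's top face (22 mm above the bench), z up. A 36 mm ball seated on it has its centre 12.5 mm above this point. Already holds an orange ball at the start.
- carrier_hole1 (a point): centre of the mouth of a well, a 26 x 26 mm square opening through the plate, at the carrier's top face (22 mm above the bench), z up. A 36 mm ball seated on it has its centre 12.5 mm above this point. Empty at the start.
- carrier_hole2 (a point): centre of the mouth of a well, a 26 x 26 mm square opening through the plate, at the carrier's top face (22 mm above the bench), z up. A 36 mm ball seated on it has its centre 12.5 mm above this point. Empty at the start.
- carrier_hole3 (a point): centre of the mouth of a well, a 26 x 26 mm square opening through the plate, at the carrier's top face (22 mm above the bench), z up. A 36 mm ball seated on it has its centre 12.5 mm above this point. Already holds an orange ball at the start.
- ball_a_center (a point): centre of an orange ball to be moved; starts in a seat of the rack. 36 mm diameter, about 30 g. Seated, its centre is 12.5 mm above the top of the plate (34.5 mm above the bench)
- ball_b_center (a point): centre of an orange ball to be moved; starts in another seat of the rack. 36 mm diameter, about 30 g. Seated, its centre is 12.5 mm above the top of the plate (34.5 mm above the bench)
- ball_c_center (a point): centre of an orange ball already in a well of the carrier; leave it. 36 mm diameter, about 30 g. Seated, its centre is 12.5 mm above the top of the plate (34.5 mm above the bench)
- ball_d_center (a point): centre of an orange ball already in a well of the carrier; leave it. 36 mm diameter, about 30 g. Seated, its centre is 12.5 mm above the top of the plate (34.5 mm above the bench)
- ball_black_center (a point): centre of a black ball in the rack; leave it. 36 mm diameter, about 30 g. Seated, its centre is 12.5 mm above the top of the plate (34.5 mm above the bench)
- reducer: loose stainless pipe reducer standing upright, 60 mm across, 55 mm high; bystander. Origin: centre of its underside
- ferrule: loose stainless ring, 50 mm across, 22 mm high; bystander. Origin: centre of its underside
- wrench: loose wrench lying flat on the bench, handle towards its -x; bystander
Mind the look-alikes: they are no part of the job. Of the things like the counter, leave any that is purple; of the rest the smaller one is meant.

How it is judged:
On the way, in this order (a step that is already met when the one before it is completed fails the run):
1. the counter's pointer is back at its zero stop (within 0.07 rad) (value of joint reset below 0.07 rad), for 0.2 s.
2. one of the empty wells holds an orange ball ((((horizontal distance between ball_a_center and carrier_hole1 below 0.006 m and z of ball_a_center in the frame of carrier_hole1 between 0.007 and 0.018 m) or (horizontal distance between ball_b_center and carrier_hole1 below 0.006 m and z of ball_b_center in the frame of carrier_hole1 between 0.007 and 0.018 m)) or ((horizontal distance between ball_a_center and carrier_hole2 below 0.006 m and z of ball_a_center in the frame of carrier_hole2 between 0.007 and 0.018 m) or (horizontal distance between ball_b_center and carrier_hole2 below 0.006 m and z of ball_b_center in the frame of carrier_hole2 between 0.007 and 0.018 m)))), for 0.2 s.
At the end, for the whole second after the job is handed in: Knob within 0.07 rad of its zero stop; each of the four wells holds one orange ball at rest, centre within 6 mm of the well axis and 7 to 18 mm above the mouth; black ball within 15 mm, reducer, ferrule and wrench within 30 mm of their starts (value of joint reset below 0.07 rad and ((horizontal distance between ball_a_center and carrier_hole1 below 0.006 m and z of ball_a_center in the frame of carrier_hole1 between 0.007 and 0.018 m) or (horizontal distance between ball_b_center and carrier_hole1 below 0.006 m and z of ball_b_center in the frame of carrier_hole1 between 0.007 and 0.018 m)) and ((horizontal distance between ball_a_center and carrier_hole2 below 0.006 m and z of ball_a_center in the frame of carrier_hole2 between 0.007 and 0.018 m) or (horizontal distance between ball_b_center and carrier_hole2 below 0.006 m and z of ball_b_center in the frame of carrier_hole2 between 0.007 and 0.018 m)) and horizontal distance between ball_c_center and carrier_hole0 below 0.006 m and z of ball_c_center in the frame of carrier_hole0 between 0.007 and 0.018 m and horizontal distance between ball_d_center and carrier_hole3 below 0.006 m and z of ball_d_center in the frame of carrier_hole3 between 0.007 and 0.018 m and distance of ball_black_center from where it was at the start of the episode below 0.015 m and linear speed of each of ball_a, ball_b, ball_c, ball_d below 0.03 m/s and distance of each of reducer, ferrule, wrench from where it was at the start of the episode below 0.03 m); the robot touches nothing.
It fails at once if a ball is taken from the rack before the counter is at zero (value of joint reset above 0.12 rad and distance of any of ball_a_center, ball_b_center from where it was at the start of the episode above 0.03 m).
It fails at once if a ball is dropped from more than about 25 mm or flung (it moves faster than 0.7 m/s while the fingers do not touch it) ((linear speed of ball_a above 0.7 m/s and contact force between ball_a and the fingers below 0.01 N) or (linear speed of ball_b above 0.7 m/s and contact force between ball_b and the fingers below 0.01 N)).
It fails at once if the black ball or a ball already in the carrier is moved more than 15 mm (distance of any of ball_black_center, ball_c_center, ball_d_center from where it was at the start of the episode above 0.015 m).
It fails at once if the reducer, ferrule or wrench is moved more than 30 mm (distance of any of reducer, ferrule, wrench from where it was at the start of the episode above 0.03 m).
It also fails if it takes over 72 s, if anything falls off the work surface, if the arm or the gripper's body presses on something with over 40 N, if the wrist force passes 120 N, or if a joint passes its speed limit or range.

## Working session

There is one attempt and no reset: what is moved stays moved. The work goes in short steps, Python scripts to look and compute and a shell command to move; the robot and the scene stay as the last step left them, time stands still between calls to the robot, and variables do not carry over. Pictures are saved under pics/ and viewed, about 8 in all and at most 12, crops included, and the job is handed in when it is done.

```bash
mkdir -p pics
cat > h.py <<'E'
import numpy as np, cv2, json
from plant import r
from scipy.spatial.transform import Rotation as R
def snap(c,name=None):
    st=r.get_state(); s=r.snapshot(c)
    if 'T_tool_cam' in s:
        T=np.eye(4);T[:3,:3]=R.from_quat(st['eef_rot']).as_matrix();T[:3,3]=st['tool_pos']
        M=T@np.array(s['T_tool_cam']); s['origin']=M[:3,3]; s['rotation']=M[:3,:3]
    s['rotation']=np.array(s['rotation']); s['origin']=np.array(s['origin'])
    s['K']=np.array([[s['fx'],0,s['cx']],[0,s['fy'],s['cy']],[0,0,1.]])
    if name: cv2.imwrite('pics/'+name,s['img'][:,:,::-1])
    return s
def ray(s,row,col):
    p=cv2.undistortPoints(np.array([[[col,row]]],float),s['K'],np.array(s['dist_coeffs'],float))[0,0]
    d=s['rotation']@np.array([p[0],-p[1],-1.]); return s['origin'],d/np.linalg.norm(d)
def atz(s,row,col,z):
    o,d=ray(s,row,col); return o+d*(z-o[2])/d[2]
def tri(rays):
    A=np.zeros((3,3));b=np.zeros(3)
    for o,d in rays:
        P=np.eye(3)-np.outer(d,d);A+=P;b+=P@o
    x=np.linalg.solve(A,b); return x,[np.linalg.norm((np.eye(3)-np.outer(d,d))@(x-o))*1e3 for o,d in rays]
def proj(s,p):
    c=s['rotation'].T@(np.array(p)-s['origin']); c=np.array([c[0],-c[1],-c[2]])
    q=cv2.projectPoints(c[None],np.zeros(3),np.zeros(3),s['K'],np.array(s['dist_coeffs'],float))[0][0,0]
    return q[::-1]
E
python3 - <<'E'
from h import *
np.set_printoptions(precision=3,suppress=True)
st=r.get_state(); print(st['clock'],st['tool_pos'],st['eef_rot'],st['opening'],st['contact_force'])
Z=dict(counter=0,reset_grip=.08,carrier=0,rack=0,carrier_hole0=.022,ball_a_center=.0345,ball_black_center=.0345,reducer=0,ferrule=0,wrench=0)
ims=[]
for c in ['top','side']:
    s=snap(c,c+'0.png'); print(c,s['origin'],s['fx'])
    for n,z in Z.items():
        for d in r.spot_point(n,c):
            if d['confidence']>.3: print(n,round(d['confidence'],2),np.round(d['location']),atz(s,*d['location'],z)[:2])
E
```

```text
0.0 [0.16  0.603 0.238] [ 0.13   0.992 -0.001 -0.   ] 0.9985575204768516 [-0.645 -0.469 -0.269]
top [ 0.395 -0.036  1.313] 456.56820474522664Traceback (most recent call last):
  File "<stdin>", line 10, in <module>
  File "h.py", line 17, in atz
    o,d=ray(s,row,col); return o+d*(z-o[2])/d[2]
        ~~~^^^^^^^^^^^
  File "h.py", line 15, in ray
    d=s['rotation']@np.array([p[0],-p[1],-1.]); return s['origin'],d/np.linalg.norm(d)
      ~~~~~~~~~~~~~^~~~~~~~~~~~~~~~~~~~~~~~~~~
ValueError: matmul: Input operand 1 has a mismatch in its core dimension 0, with gufunc signature (n?,k),(k,m?)->(n?,m?) (size 3 is different from 4)
```

View pics/top0.png

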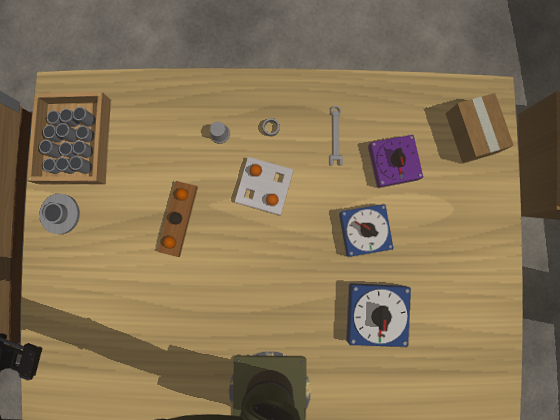

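The top view shows three possible counters: purple at (397,160), a small blue one at (367,230) and a large blue one at (380,315). The small blue one fits the description. The rack is at (176,218) with its black ball in the middle, and the carrier is at (264,186) with empty wells near (279,177) and (250,194). The camera rotation comes as a quaternion, so I'll fix that.

```bash
sed -i "s/s\['rotation'\]=np.array(s\['rotation'\]);/s['rotation']=np.array(s['rotation']); s['rotation']=R.from_quat(s['rotation']).as_matrix() if s['rotation'].size==4 else s['rotation'];/" h.py
python3 - <<'E'
from h import *
np.set_printoptions(precision=3,suppress=True)
Z=dict(counter=0,reset_grip=.08,carrier=0,rack=0,carrier_hole0=.022,ball_a_center=.0345,ball_black_center=.0345,reducer=0,ferrule=0,wrench=0)
ims=[]
for c in ['top','side']:
    s=snap(c,c+'1.png'); print(c,s['origin'],s['fx'])
    if c=='top':
        im=s['img'][195:265,325:410]; cv2.imwrite('pics/crop.png',cv2.resize(im,None,fx=6,fy=6,interpolation=cv2.INTER_CUBIC)[:,:,::-1])
    for n,z in Z.items():
        for d in r.spot_point(n,c):
            if d['confidence']>.3: print(n,round(d['confidence'],2),np.round(d['location']),atz(s,*d['location'],z)[:2])
E
```

```text
top [ 0.395 -0.036  1.313] 456.56820474522664
counter 0.92 [231. 363.] [ 0.462 -0.265]
counter 0.72 [313. 376.] [ 0.225 -0.304]
counter 0.67 [162. 393.] [ 0.665 -0.356]
reset_grip 0.8 [154. 399.] [ 0.673 -0.354]
reset_grip 0.74 [229. 370.] [ 0.461 -0.272]
reset_grip 0.61 [319. 383.] [ 0.22  -0.307]
carrier 0.62 [186. 263.] [0.587 0.025]
rack 0.93 [219. 178.] [0.489 0.27 ]
rack 0.47 [200. 271.] [0.549 0.001]
carrier_hole0 0.93 [172. 259.] [0.626 0.037]
carrier_hole0 0.92 [194. 247.] [0.561 0.07 ]
carrier_hole0 0.91 [199. 272.] [ 0.549 -0.001]
carrier_hole0 0.68 [176. 278.] [ 0.614 -0.017]
ball_a_center 0.66 [241. 170.] [0.425 0.285]
ball_a_center 0.56 [128. 275.] [ 0.753 -0.007]
ball_black_center 0.54 [216. 176.] [0.495 0.267]
ball_black_center 0.35 [232. 362.] [ 0.456 -0.258]
reducer 0.81 [135. 219.] [0.738 0.158]
reducer 0.69 [229. 362.] [ 0.466 -0.263]
ferrule 0.58 [130. 274.] [ 0.756 -0.004]
wrench 0.92 [136. 336.] [ 0.74  -0.186]
side [0.408 0.729 0.682] 405.29735606437777
counter 0.98 [183. 311.] [ 0.466 -0.268]
counter 0.95 [183. 391.] [ 0.227 -0.308]
counter 0.95 [162. 253.] [ 0.658 -0.353]
reset_grip 0.78 [139. 252.] [ 0.661 -0.36 ]
reset_grip 0.66 [157. 396.] [ 0.224 -0.33 ]
reset_grip 0.65 [158. 314.] [ 0.461 -0.278]
carrier 0.64 [246. 248.] [0.591 0.027]
rack 0.88 [336. 270.] [0.493 0.272]
carrier_hole0 0.76 [253. 256.] [0.562 0.072]
carrier_hole0 0.72 [236. 268.] [0.545 0.009]
carrier_hole0 0.71 [231. 268.] [ 0.548 -0.011]
carrier_hole0 0.6 [227. 242.] [ 0.614 -0.013]
carrier_hole0 0.57 [247. 228.] [0.631 0.062]
ball_a_center 0.68 [235. 268.] [0.542 0.02 ]
ball_a_center 0.52 [337. 307.] [0.422 0.286]
ball_a_center 0.48 [245. 248.] [0.583 0.06 ]
ball_black_center 0.8 [325. 272.] [0.489 0.27 ]
reducer 0.84 [280. 172.] [0.736 0.164]
reducer 0.37 [324. 272.] [0.495 0.243]
ferrule 0.8 [234. 185.] [0.759 0.01 ]
wrench 0.59 [193. 212.] [ 0.741 -0.172]
```

View pics/crop.png

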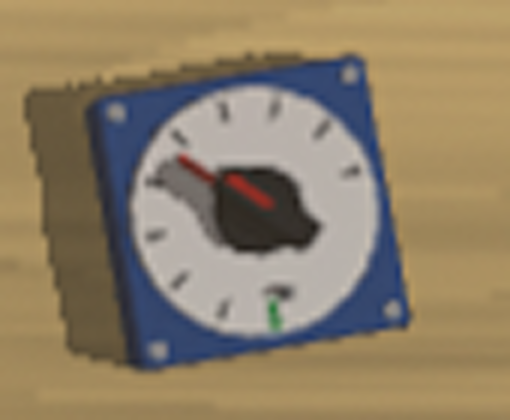

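View pics/side1.png

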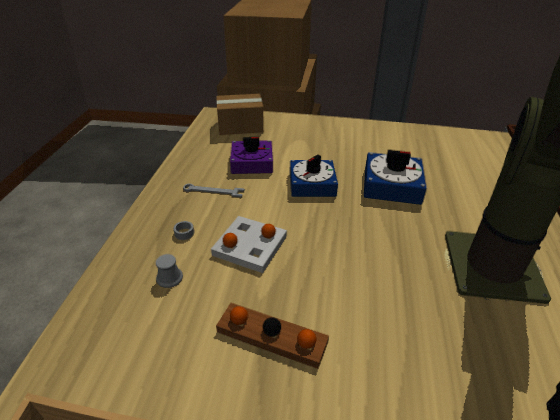

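The close crop confirms the choice: the small blue counter at (367,230), with the pointer at upper left and the green zero at the bottom. The pointer is about 2.2 rad clockwise of zero. The side view agrees, with the same counter at (313,172). Moving towards it now.

```bash
python3 -m jog '[{"translation":[-0.66,-0.38,0],"twist":0,"claw":100},{"translation":[-0.66,-0.38,0],"twist":0,"claw":100},{"translation":[-0.66,-0.38,0],"twist":0,"claw":100},{"translation":[-0.66,-0.38,0],"twist":0,"claw":100},{"translation":[-0.66,-0.38,0],"twist":0,"claw":100},{"translation":[-0.66,-0.38,0],"twist":0,"claw":100},{"translation":[-0.66,-0.38,0],"twist":0,"claw":100},{"translation":[-0.66,-0.38,0],"twist":0,"claw":100},{"translation":[-0.66,-0.38,0],"twist":0,"claw":100},{"translation":[-0.66,-0.38,0],"twist":0,"claw":100},{"translation":[-0.66,-0.38,0],"twist":0,"claw":100},{"translation":[-0.66,-0.38,0],"twist":0,"claw":100},{"translation":[-0.66,-0.38,0],"twist":0,"claw":100},{"translation":[-0.66,-0.38,0],"twist":0,"claw":100},{"translation":[0,0,0],"twist":0,"claw":100}]'
cat > m.py <<'E'
import sys
from h import *
np.set_printoptions(precision=3,suppress=True)
# usage: m.py x y z jaw_deg : remaining shift in tool units (first-frame axes) and twist units
st=r.get_state(); M=R.from_quat(st['eef_rot']).as_matrix(); p=np.array(st['tool_pos'])
print('t',round(st['clock'],2),'p',p,'jaw',round(np.degrees(np.arctan2(M[1,1],M[0,1])),1),'q',np.array(st['q']),'F',np.array(st['contact_force']),'op',round(st['opening'],3))
if len(sys.argv)>3:
    print('units',M.T@(np.array(sys.argv[1:4],float)-p)/.04)
if len(sys.argv)>4:
    d=(float(sys.argv[4])-np.degrees(np.arctan2(M[1,1],M[0,1]))+90)%180-90
    print('twist units (neg of world)',-d/6)
E
python3 m.py 0.461 -0.275 0.2 -31
```

```text
clock: 2.45
tool_pos: [0.4686, 0.2967, 0.2386]
eef_rot: [0.135, 0.991, -0.002, 0.002]
contact_force: [1.6, -0.0, 0.2]
opening: 1.0
t 2.45 p [0.469 0.297 0.239] jaw 74.5 q [-0.505  0.599 -0.239  1.78   0.198  0.786  0.456] F [ 1.559 -0.039  0.184] op 1.0
units [ -3.63  -13.822   1.024]
twist units (neg of world) -12.41562027610297
```

```bash
python3 -m jog '[{"translation":[-0.2,-0.77,0],"twist":0,"claw":100},{"translation":[-0.2,-0.77,0],"twist":0,"claw":100},{"translation":[-0.2,-0.77,0],"twist":0,"claw":100},{"translation":[-0.2,-0.77,0],"twist":0,"claw":100},{"translation":[-0.2,-0.77,0],"twist":0,"claw":100},{"translation":[-0.2,-0.77,0],"twist":0,"claw":100},{"translation":[-0.2,-0.77,0],"twist":0,"claw":100},{"translation":[-0.2,-0.77,0],"twist":0,"claw":100},{"translation":[-0.2,-0.77,0],"twist":0,"claw":100},{"translation":[-0.2,-0.77,0],"twist":0,"claw":100},{"translation":[-0.2,-0.77,0],"twist":0,"claw":100},{"translation":[-0.2,-0.77,0],"twist":0,"claw":100},{"translation":[-0.2,-0.77,0],"twist":0,"claw":100},{"translation":[-0.2,-0.77,0],"twist":0,"claw":100},{"translation":[-0.2,-0.77,0],"twist":0,"claw":100},{"translation":[-0.2,-0.77,0],"twist":0,"claw":100},{"translation":[-0.2,-0.77,0],"twist":0,"claw":100},{"translation":[-0.2,-0.77,0],"twist":0,"claw":100}]'
python3 -m jog '[{"translation":[0,0,0],"twist":1,"claw":100},{"translation":[0,0,0],"twist":1,"claw":100},{"translation":[0,0,0],"twist":1,"claw":100},{"translation":[0,0,0],"twist":1,"claw":100},{"translation":[0,0,0],"twist":1,"claw":100},{"translation":[0,0,0],"twist":1,"claw":100},{"translation":[0,0,0],"twist":1,"claw":100},{"translation":[0,0,0],"twist":1,"claw":100},{"translation":[0,0,0],"twist":1,"claw":100},{"translation":[0,0,0],"twist":1,"claw":100},{"translation":[0,0,0],"twist":1,"claw":100},{"translation":[0,0,0],"twist":1,"claw":100},{"translation":[0,0,0],"twist":1,"claw":100},{"translation":[0,0,0],"twist":1,"claw":100},{"translation":[0,0,0],"twist":1,"claw":100},{"translation":[0,0,0],"twist":1,"claw":100},{"translation":[0,0,0],"twist":1,"claw":100},{"translation":[0,0,0],"twist":0.5,"claw":100},{"translation":[0,0,0],"twist":0,"claw":100}]'
python3 - <<'E'
from h import *
np.set_printoptions(precision=3,suppress=True)
s=snap('wrist','w1.png'); print(s['origin'])
for n,z in [('reset_grip',.08),('counter',0)]:
    for d in r.spot_point(n,'wrist'): print(n,d['confidence'],d['location'],atz(s,*d['location'],z))
# red pixels
h=s['img'].astype(int); m=(h[...,0]>110)&(h[...,1]<70)&(h[...,2]<70)
ys,xs=np.nonzero(m); print(len(ys), ys.mean() if len(ys) else 0, xs.mean() if len(xs) else 0)
E
python3 m.py 0.461 -0.275 0.061 -31
```

```text
clock: 3.95
tool_pos: [0.4597, -0.2709, 0.2388]
eef_rot: [0.13, 0.992, 0.0, 0.0]
contact_force: [0.6, 0.2, -0.3]
opening: 1.0
clock: 5.53
tool_pos: [0.4601, -0.269, 0.2387]
eef_rot: [0.866, 0.501, 0.0, 0.0]
contact_force: [0.2, 0.5, 0.6]
opening: 0.994
[ 0.498 -0.204  0.385]
reset_grip 0.97 [191.8, 277.8] [ 0.464 -0.268  0.08 ]
reset_grip 0.66 [166.8, 526.2] [ 0.662 -0.356  0.08 ]
counter 0.82 [155.0, 475.9] [ 0.663 -0.356 -0.   ]
counter 0.75 [298.7, 123.4] [ 0.223 -0.307  0.   ]
counter 0.58 [177.3, 273.4] [ 0.46  -0.267  0.   ]
530 176.97358490566037 405.7245283018868
t 5.68 p [ 0.46  -0.269  0.239] jaw -29.8 q [ 0.296  0.578  0.238  1.857 -0.195  0.728  0.123] F [-0.112 -0.486  0.493] op 1.002
units [-0.115  0.095  4.443]
twist units (neg of world) 0.20399765790538757
```

View pics/w1.png

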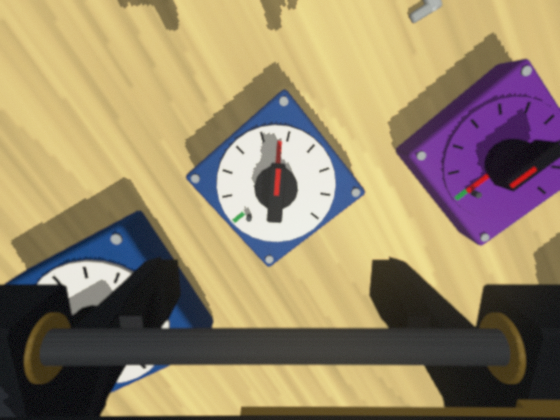

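The wrist view shows the target knob at (277,190), already lined up between the jaws, with the green zero mark at (238,217). The jaws are across the bar, so I descend and grip just above the hub.

```bash
python3 -m jog '[{"translation":[0,0.05,0.8],"twist":0.2,"claw":60},{"translation":[0,0,0.8],"twist":0,"claw":60},{"translation":[0,0,0.8],"twist":0,"claw":60},{"translation":[0,0,0.8],"twist":0,"claw":60},{"translation":[0,0,0.6],"twist":0,"claw":60},{"translation":[0,0,0.5],"twist":0,"claw":60},{"translation":[0,0,0],"twist":0,"claw":60},{"translation":[0,0,0],"twist":0,"claw":0},{"translation":[0,0,0],"twist":0,"claw":0},{"translation":[0,0,0],"twist":0,"claw":0},{"translation":[0,0,0],"twist":0,"claw":0},{"translation":[0,0,0],"twist":0,"claw":0},{"translation":[0,0,0],"twist":0,"claw":0},{"translation":[0,0,0],"twist":0,"claw":0},{"translation":[0,0,0],"twist":0,"claw":0}]' 20; python3 m.py
```

```text
clock: 6.93
tool_pos: [0.461, -0.2699, 0.0673]
eef_rot: [0.871, 0.492, -0.0, -0.001]
contact_force: [-1.3, 0.8, 6.3]
opening: 0.163
t 6.93 p [ 0.461 -0.27   0.067] jaw -31.1 q [ 0.373  0.854  0.12   1.972 -0.281  0.332  0.176] F [-1.304  0.826  6.263] op 0.163
```

```bash
python3 -m jog '[{"translation":[0,0,0],"twist":-1,"claw":0},{"translation":[0,0,0],"twist":-1,"claw":0},{"translation":[0,0,0],"twist":-1,"claw":0},{"translation":[0,0,0],"twist":-1,"claw":0},{"translation":[0,0,0],"twist":-1,"claw":0},{"translation":[0,0,0],"twist":-1,"claw":0},{"translation":[0,0,0],"twist":-1,"claw":0},{"translation":[0,0,0],"twist":-1,"claw":0},{"translation":[0,0,0],"twist":-1,"claw":0},{"translation":[0,0,0],"twist":-1,"claw":0},{"translation":[0,0,0],"twist":-1,"claw":0},{"translation":[0,0,0],"twist":-1,"claw":0},{"translation":[0,0,0],"twist":-1,"claw":0},{"translation":[0,0,0],"twist":-1,"claw":0},{"translation":[0,0,0],"twist":-1,"claw":0},{"translation":[0,0,0],"twist":-1,"claw":0},{"translation":[0,0,0],"twist":-1,"claw":0},{"translation":[0,0,0],"twist":-1,"claw":0},{"translation":[0,0,0],"twist":0,"claw":0}]'; python3 m.py; python3 -c "
from plant import r;print(r.get_state()['moment'])"
python3 -m jog '[{"translation":[0,0,0],"twist":-1,"claw":0},{"translation":[0,0,0],"twist":-1,"claw":0},{"translation":[0,0,0],"twist":-0.7,"claw":0},{"translation":[0,0,0],"twist":0,"claw":0}]'; python3 m.py; python3 -c "
from plant import r;print(r.get_state()['moment'])"
```

```text
clock: 8.52
tool_pos: [0.464, -0.2686, 0.0673]
eef_rot: [0.111, 0.994, 0.001, 0.002]
contact_force: [2.9, 4.3, 3.2]
opening: 0.161
t 8.52 p [ 0.464 -0.269  0.067] jaw 77.3 q [ 0.599  0.855 -0.265  1.959  0.532  0.392  1.274] F [2.936 4.288 3.248] op 0.161
[ 0.89474129 -0.58037303  0.01196197]
clock: 8.85
tool_pos: [0.4641, -0.268, 0.0674]
eef_rot: [-0.029, 1.0, 0.001, 0.002]
contact_force: [2.7, 4.7, 3.2]
opening: 0.158
t 8.85 p [ 0.464 -0.268  0.067] jaw 93.4 q [ 0.639  0.862 -0.333  1.957  0.636  0.423  1.455] F [2.745 4.679 3.202] op 0.158
[ 1.15734525 -0.54315529  0.05801589]
```

```bash
for i in 1; do python3 -m jog '[{"translation":[0,0,0],"twist":-0.5,"claw":0},{"translation":[0,0,0],"twist":-0.5,"claw":0},{"translation":[0,0,0],"twist":0,"claw":0},{"translation":[0,0,0],"twist":0,"claw":0}]'; done; python3 m.py; python3 -c "
from plant import r;print(r.get_state()['moment'])"
python3 -m jog '[{"translation":[0,0,0],"twist":-0.4,"claw":0},{"translation":[0,0,0],"twist":-0.4,"claw":0},{"translation":[0,0,0],"twist":0,"claw":0},{"translation":[0,0,0],"twist":0,"claw":0}]'; python3 m.py; python3 -c "
from plant import r;print(r.get_state()['moment'])"
```

```text
clock: 9.18
tool_pos: [0.464, -0.2678, 0.0673]
eef_rot: [-0.08, 0.997, 0.001, 0.002]
contact_force: [3.0, 6.1, 3.3]
opening: 0.156
t 9.18 p [ 0.464 -0.268  0.067] jaw 99.2 q [ 0.654  0.865 -0.359  1.956  0.671  0.436  1.524] F [2.997 6.078 3.33 ] op 0.156
[ 1.21977272 -0.46617023  0.0626683 ]
clock: 9.52
tool_pos: [0.4639, -0.2678, 0.0673]
eef_rot: [-0.121, 0.993, 0.001, 0.002]
contact_force: [1.7, 6.9, 3.6]
opening: 0.163
t 9.52 p [ 0.464 -0.268  0.067] jaw 103.9 q [ 0.666  0.868 -0.379  1.956  0.698  0.447  1.58 ] F [1.685 6.874 3.623] op 0.163
[ 1.34561015 -0.44391612 -0.51270392]
```

The moment jumped from +0.06 to -0.51 Nm at the stop. Releasing, lifting and checking.

```bash
python3 -m jog '[{"translation":[0,0,0],"twist":0,"claw":60},{"translation":[0,0,0],"twist":0,"claw":60},{"translation":[0,0,0],"twist":0,"claw":60},{"translation":[0,0,0],"twist":0,"claw":60},{"translation":[0,0,-0.8],"twist":0,"claw":60},{"translation":[0,0,-1],"twist":0,"claw":60},{"translation":[0,0,-1],"twist":0,"claw":60},{"translation":[0,0,-1],"twist":0,"claw":60},{"translation":[0,0,-0.5],"twist":0,"claw":60},{"translation":[0,0,0],"twist":0,"claw":60}]'
python3 - <<'E'
from h import *
s=snap('wrist','w2.png')
c=proj(s,[.463,-.269,.08]).astype(int); print(c)
a=max(c[0]-90,0); b=max(c[1]-110,0)
cv2.imwrite('pics/w2c.png',cv2.resize(s['img'][a:a+180,b:b+220,::-1],None,fx=3,fy=3,interpolation=cv2.INTER_CUBIC))
E
python3 m.py
```

```text
clock: 10.35
tool_pos: [0.464, -0.2715, 0.2433]
eef_rot: [-0.12, 0.993, -0.003, 0.004]
contact_force: [1.0, 0.1, -0.3]
opening: 0.598
[192 278]
t 10.4 p [ 0.462 -0.271  0.241] jaw 103.8 q [ 0.813  0.621 -0.607  1.823  0.464  0.838  1.79 ] F [-0.433 -0.723  0.023] op 0.598
```

View pics/w2c.png

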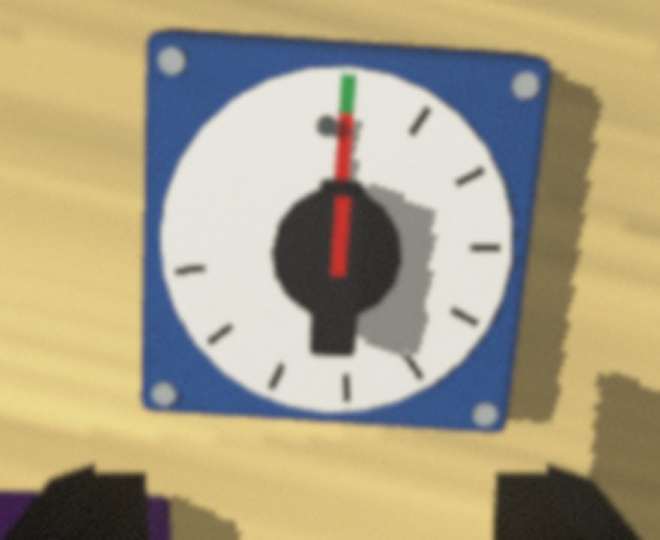

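The pointer (crop (345,150)) lies on the green mark (348,95) against the pin (326,125), so the counter is at zero. Now I locate the balls and wells from the top and side views together.

```bash
cat > ob.py <<'E'
from h import *
def orange(s,amin=25):
    h=cv2.cvtColor(s['img'],cv2.COLOR_RGB2HSV); m=((h[...,0]>4)&(h[...,0]<14)&(h[...,1]>200)&(h[...,2]>90)).astype(np.uint8)
    m=cv2.morphologyEx(m,cv2.MORPH_CLOSE,np.ones((3,3)))
    n,l,st,c=cv2.connectedComponentsWithStats(m)
    return [(c[i][1],c[i][0],st[i][4]) for i in range(1,n) if st[i][4]>=amin]
E
python3 - <<'E'
from ob import *
np.set_printoptions(precision=4,suppress=True)
S={c:snap(c) for c in ('top','side')}
P={}
for c,s in S.items():
    for a in orange(s): 
        print(c,np.round(a,1),atz(s,a[0],a[1],.0345)); P.setdefault(c,[]).append(a)
for a in P['top']:
    for b in P['side']:
        x,e=tri([ray(S['top'],*a[:2]),ray(S['side'],*b[:2])])
        if max(e)<6 : print('tri',x,np.round(e,1))
s=S['top']; g=s['img'][140:230,215:310]
cv2.imwrite('pics/car.png',cv2.resize(g[:,:,::-1],None,fx=6,fy=6,interpolation=cv2.INTER_CUBIC))
# aluminium plate outline by threshold
h=cv2.cvtColor(s['img'],cv2.COLOR_RGB2HSV); m=((h[...,1]<45)&(h[...,2]>140)).astype(np.uint8); 
mm=np.zeros_like(m); mm[140:230,215:310]=m[140:230,215:310]
mm=cv2.morphologyEx(mm,cv2.MORPH_CLOSE,np.ones((17,17)));mm=cv2.morphologyEx(mm,cv2.MORPH_OPEN,np.ones((5,5)))
c=max(cv2.findContours(mm,0,2)[0],key=cv2.contourArea); rc=cv2.minAreaRect(c); print(rc)
q=np.array([atz(s,b[1],b[0],.022) for b in cv2.boxPoints(rc)]); print(q, q.mean(0), np.linalg.norm(q[1]-q[0]),np.linalg.norm(q[2]-q[1]))
E
python3 m.py .49 .27 .24 74
```

```text
top [170.  255.4  72. ] [0.6284 0.0465 0.0345]
side [229.2 266.5  43. ] [ 0.5503 -0.002   0.0345]
side [237.3 229.7  93. ] [0.631  0.0414 0.0345]
side [312.4 238.5 182. ] [0.5595 0.2515 0.0345]
side [335.9 306.7 207. ] [0.4219 0.2836 0.0345]
tri [0.6285 0.0463 0.039 ] [0.9 0.9]
((265.72064208984375, 178.5057373046875), (47.69414520263672, 32.38491439819336), 15.52410888671875)
[[ 0.5789  0.0948  0.022 ]
 [ 0.6699  0.072   0.022 ]
 [ 0.6343 -0.0606  0.022 ]
 [ 0.5439 -0.0369  0.022 ]] [0.6067 0.0173 0.022 ] 0.09375726108574127 0.13728086917788762
t 10.5 p [ 0.461 -0.271  0.238] jaw 103.9 q [ 0.812  0.624 -0.605  1.827  0.465  0.838  1.79 ] F [-1.155 -0.049 -0.102] op 0.6
units [-3.955 12.946 -0.056]
twist units (neg of world) 4.97795903808197
```

```bash
python3 -m jog '[{"translation":[-0.32,0.71,0],"twist":0,"claw":60},{"translation":[-0.32,0.71,0],"twist":0,"claw":60},{"translation":[-0.32,0.71,0],"twist":0,"claw":60},{"translation":[-0.32,0.71,0],"twist":0,"claw":60},{"translation":[-0.32,0.71,0],"twist":0,"claw":60},{"translation":[-0.32,0.71,0],"twist":0,"claw":60},{"translation":[-0.32,0.71,0],"twist":0,"claw":60},{"translation":[-0.32,0.71,0],"twist":0,"claw":60},{"translation":[-0.32,0.71,0],"twist":0,"claw":60},{"translation":[-0.32,0.71,0],"twist":0,"claw":60},{"translation":[-0.32,0.71,0],"twist":0,"claw":60},{"translation":[-0.32,0.71,0],"twist":0,"claw":60},{"translation":[-0.32,0.71,0],"twist":0,"claw":60},{"translation":[-0.32,0.71,0],"twist":0,"claw":60},{"translation":[-0.32,0.71,0],"twist":0,"claw":60},{"translation":[-0.32,0.71,0],"twist":0,"claw":60},{"translation":[-0.32,0.71,0],"twist":0,"claw":60},{"translation":[0,0,0],"twist":0,"claw":60}]'
python3 -m jog '[{"translation":[0,0,0],"twist":1,"claw":60},{"translation":[0,0,0],"twist":1,"claw":60},{"translation":[0,0,0],"twist":1,"claw":60},{"translation":[0,0,0],"twist":1,"claw":60},{"translation":[0,0,0],"twist":0.5,"claw":60},{"translation":[0,0,0],"twist":0,"claw":60},{"translation":[0,0,0],"twist":0,"claw":60}]'
python3 - <<'E'
from ob import *
np.set_printoptions(precision=4,suppress=True)
S={c:snap(c,c+'3.png') for c in ('top','side','wrist')}
for c,s in S.items():
    print(c)
    for a in orange(s): print(np.round(a,1),atz(s,a[0],a[1],.0345))
s=S['wrist']
for n,z in [('ball_a_center',.0345),('ball_black_center',.0345),('carrier_hole0',.022)]:
    for d in r.spot_point(n,'wrist'): print(n,round(d['confidence'],2),np.round(d['location']),atz(s,*d['location'],z))
E
python3 m.py .56 .251 .1 77
```

```text
clock: 12.0
tool_pos: [0.5549, 0.2586, 0.2368]
eef_rot: [-0.125, 0.992, 0.003, -0.001]
contact_force: [0.0, 1.2, 0.7]
opening: 0.6
clock: 12.58
tool_pos: [0.556, 0.2497, 0.2371]
eef_rot: [0.113, 0.994, -0.001, -0.001]
contact_force: [0.2, 0.7, -0.1]
opening: 0.602
top
[169.7 255.6  91. ] [0.6293 0.0458 0.0345]
[199.  272.5  79. ] [ 0.5462 -0.0034  0.0345]
side
[228.5 268.1  95. ] [ 0.5468 -0.0051  0.0345]
[236.8 232.3  48. ] [0.6253 0.0387 0.0345]
[312.9 238.4 196. ] [0.5594 0.2526 0.0345]
[336.3 306.7 226. ] [0.4218 0.2845 0.0345]
wrist
[ 37.2 286.7 423. ] [0.4264 0.2913 0.0345]
[ 25.9 264.   53. ] [0.413  0.2735 0.0345]
[185.4 281.3 563. ] [0.5583 0.2568 0.0345]
[224.7  48.2 215. ] [0.5448 0.0097 0.0345]
[279.5 112.5 152. ] [0.6199 0.0523 0.0345]
ball_a_center 0.74 [ 32. 279.] [0.4207 0.2854 0.0345]
ball_black_center 0.87 [117. 278.] [0.4921 0.2681 0.0345]
ball_black_center 0.67 [227. 109.] [0.5609 0.07   0.0345]
ball_black_center 0.23 [226.  38.] [ 0.5436 -0.0014  0.0345]
carrier_hole0 0.8 [283. 115.] [0.6292 0.0463 0.022 ]
carrier_hole0 0.79 [227. 111.] [0.5644 0.0656 0.022 ]
carrier_hole0 0.66 [226.  46.] [ 0.5475 -0.002   0.022 ]
carrier_hole0 0.57 [284.  51.] [ 0.614  -0.0247  0.022 ]
t 12.88 p [0.557 0.25  0.239] jaw 76.9 q [-0.27   0.689 -0.408  1.605  0.324  0.915  0.549] F [ 0.51  -0.075  0.609] op 0.601
units [-0.08   0.032  3.463]
twist units (neg of world) -0.010876736699444223
```

View pics/wrist3.png

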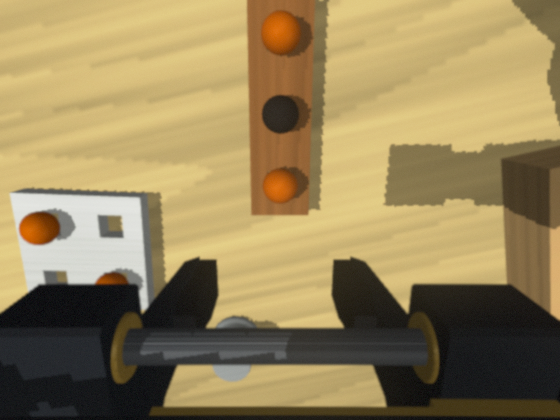

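The wrist view shows the orange ball under the gripper at (281,185), black at (280,114), the far orange ball at (281,32), and the empty wells at (111,226) and (54,281). Going halfway down for a second view to triangulate.

```bash
python3 -m jog '[{"translation":[-0.07,0.06,0.8],"twist":0,"claw":65},{"translation":[0,0,0.8],"twist":0,"claw":65},{"translation":[0,0,0.6],"twist":0,"claw":65},{"translation":[0,0,0],"twist":0,"claw":65},{"translation":[0,0,0],"twist":0,"claw":65}]'
cat > balls.py <<'E'
from ob import *
np.set_printoptions(precision=4,suppress=True)
def discs(s,dark=False):
    h=cv2.cvtColor(s['img'],cv2.COLOR_RGB2HSV).astype(int)
    m=((h[...,2]<50) if dark else ((h[...,1]>215)&((h[...,0]<14)|(h[...,0]>175)))).astype(np.uint8)
    m=cv2.morphologyEx(m,cv2.MORPH_OPEN,np.ones((5,5)))
    out=[]
    for c in cv2.findContours(m,0,2)[0]:
        A=cv2.contourArea(c)
        if A<150: continue
        (x,y),rad=cv2.minEnclosingCircle(c)
        out.append((y,x,rad,A/(np.pi*rad*rad)))
    return [o for o in out if o[3]>.75]
if __name__=='__main__':
    s=snap('wrist','wb.png')
    for o in discs(s): print(np.round(o,2),atz(s,o[0],o[1],.0345))
    for d in r.spot_in('ball_a_center','wrist'):
        a=d['rect']; print('rect',round(d['confidence'],2),np.round(a),atz(s,(a[1]+a[3])/2,(a[0]+a[2])/2,.0345))
    for d in r.spot_point('ball_a_center','wrist'): print('pt',round(d['confidence'],2),np.round(d['location']),atz(s,*d['location'],.0345))
E
python3 balls.py
python3 m.py .56 .254 .026 77
```

```text
clock: 13.3
tool_pos: [0.5594, 0.252, 0.1501]
eef_rot: [0.114, 0.994, -0.001, -0.001]
contact_force: [1.1, -0.0, 0.3]
opening: 0.648
rect 0.64 [250.   2. 307.  33.] [0.4308 0.2845 0.0345]
pt 0.87 [  0. 275.] [0.4208 0.2845 0.0345]
t 13.45 p [0.561 0.253 0.153] jaw 76.9 q [-0.297  0.799 -0.363  1.671  0.387  0.739  0.495] F [-0.372  0.187 -0.447] op 0.649
units [0.041 0.005 3.167]
twist units (neg of world) -0.014906289688615479
```

View pics/wb.png

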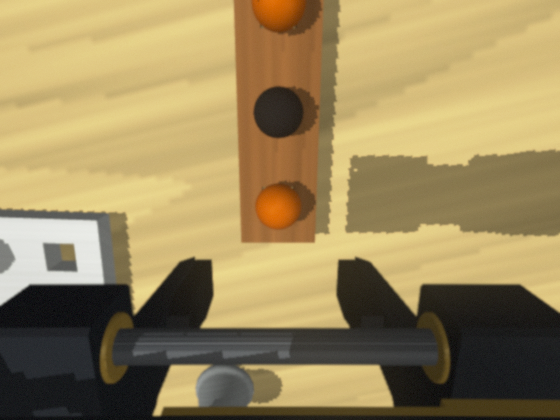

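Here the near orange ball is at (278,206), black at (278,112) and an empty well at (61,257); the ball is centred between the fingers (213 and 337).

Run:
```python
from balls import *
s=snap('wrist')
o,d=ray(s,206,278); print('ball',atz(s,206,278,.0345),'black',atz(s,112,278,.0345),'well',atz(s,257,61,.022))
# earlier view pose
import copy
t=copy.deepcopy(s); st=r.get_state(); 
M0=R.from_quat(st['eef_rot']).as_matrix(); 
T=M0.T@(s['origin']-np.array(st['tool_pos'])); C=M0.T@s['rotation']
M1=R.from_quat([.113,.994,-.001,-.001]).as_matrix(); t['origin']=np.array([.557,.25,.239])+M1@T; t['rotation']=M1@C
for a,b in [((206,278),(185,281)),((112,278),(114,280)),((257,61),(226,111))]:
    print(tri([ray(s,*a),ray(t,*b)]))
```

```text
ball [0.5611 0.2567 0.0345] black [0.4921 0.2724 0.0345] well [0.5668 0.0658 0.022 ]
(array([0.5523, 0.2578, 0.0655]), [np.float64(0.44175799504767393), np.float64(0.4417579950475929)])
(array([ 0.5254,  0.291 , -1.9515]), [np.float64(0.42208143251154706), np.float64(0.4220814325114739)])
(array([0.566 , 0.0646, 0.0209]), [np.float64(1.130764176951151), np.float64(1.1307641769512191)])
```

```bash
python3 -m jog '[{"translation":[0.04,0.04,0.7],"twist":0,"claw":65},{"translation":[0,0,0.7],"twist":0,"claw":65},{"translation":[0,0,0.7],"twist":0,"claw":65},{"translation":[0,0,0.5],"twist":0,"claw":65},{"translation":[0,0,0.52],"twist":0,"claw":65},{"translation":[0,0,0],"twist":0,"claw":65},{"translation":[0,0,0],"twist":0,"claw":0},{"translation":[0,0,0],"twist":0,"claw":0},{"translation":[0,0,0],"twist":0,"claw":0},{"translation":[0,0,0],"twist":0,"claw":0},{"translation":[0,0,0],"twist":0,"claw":0},{"translation":[0,0,0],"twist":0,"claw":0}]' 12; python3 m.py
```

```text
clock: 14.5
tool_pos: [0.5597, 0.2546, 0.0272]
eef_rot: [0.114, 0.993, 0.001, 0.001]
contact_force: [-0.3, -0.2, 5.7]
opening: 0.398
t 14.5 p [0.56  0.255 0.027] jaw 76.9 q [-0.353  0.98  -0.269  1.721  0.475  0.504  0.415] F [-0.298 -0.24   5.75 ] op 0.398
```

```bash
python3 -m jog '[{"translation":[0,0,-0.4],"twist":0,"claw":0},{"translation":[0,0,-0.8],"twist":0,"claw":0},{"translation":[0,0,-0.8],"twist":0,"claw":0},{"translation":[-0.15,-0.56,-0.3],"twist":0,"claw":0},{"translation":[-0.15,-0.56,0],"twist":0,"claw":0},{"translation":[-0.15,-0.56,0],"twist":0,"claw":0},{"translation":[-0.15,-0.56,0],"twist":0,"claw":0},{"translation":[-0.14,-0.56,0],"twist":0,"claw":0},{"translation":[-0.14,-0.56,0],"twist":0,"claw":0},{"translation":[-0.14,-0.56,0],"twist":0,"claw":0},{"translation":[-0.14,-0.56,0],"twist":0,"claw":0},{"translation":[0,0,0],"twist":0,"claw":0}]'
python3 -m jog '[{"translation":[0,0,0],"twist":1,"claw":0},{"translation":[0,0,0],"twist":1,"claw":0},{"translation":[0,0,0],"twist":1,"claw":0},{"translation":[0,0,0],"twist":1,"claw":0},{"translation":[0,0,0],"twist":1,"claw":0},{"translation":[0,0,0],"twist":1,"claw":0},{"translation":[0,0,0],"twist":1,"claw":0},{"translation":[0,0,0],"twist":0.8,"claw":0},{"translation":[0,0,0],"twist":0,"claw":0},{"translation":[0,0,0],"twist":0,"claw":0}]'
python3 - <<'E'
from balls import *
s=snap('wrist','w4.png')
for d in r.spot_point('carrier_hole1','wrist'): print('pt',round(d['confidence'],2),np.round(d['location']),atz(s,*d['location'],.022))
for o in discs(s): print(np.round(o,2),atz(s,o[0],o[1],.0345))
s=snap('side')
for d in r.spot_point('carrier_hole1','side'): print('side pt',round(d['confidence'],2),np.round(d['location']),atz(s,*d['location'],.022))
E
python3 m.py .5645 .068 .028 30
```

```text
clock: 15.5
tool_pos: [0.563, 0.0619, 0.1175]
eef_rot: [0.118, 0.993, -0.003, -0.001]
contact_force: [-1.0, -0.9, -0.6]
opening: 0.4
clock: 16.33
tool_pos: [0.5632, 0.0699, 0.1179]
eef_rot: [0.498, 0.867, 0.0, -0.0]
contact_force: [-0.0, 0.4, -0.0]
opening: 0.399
pt 0.9 [337. 270.] [ 0.6121 -0.0196  0.022 ]
pt 0.77 [225. 274.] [0.5664 0.0641 0.022 ]
side pt 0.87 [238. 267.] [0.5459 0.0141 0.022 ]
side pt 0.71 [225. 243.] [ 0.6135 -0.0213  0.022 ]
side pt 0.71 [248. 227.] [0.6327 0.0638 0.022 ]
side pt 0.69 [253. 254.] [0.5655 0.0708 0.022 ]
t 16.53 p [0.563 0.069 0.118] jaw 30.2 q [-0.12   0.786 -0.143  1.845  0.202  0.525  0.131] F [-0.475  0.298  0.318] op 0.394
units [-0.045  0.008  2.247]
twist units (neg of world) 0.03134664750322713
```

View pics/w4.png

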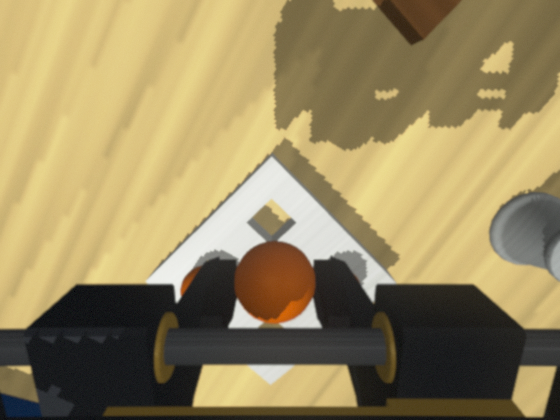

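The held ball (275,281) sits above the plate, with the target well at (271,220). Plate corners are at (271,155), (148,283) and (271,383).

Run:
```python
from balls import *
s=snap('wrist')
g=cv2.cvtColor(s['img'],cv2.COLOR_RGB2GRAY)
print('ball held',atz(s,281,275,.1253))
c1=atz(s,155,271,.022);c2=atz(s,383,271,.022); print(c1,c2,np.linalg.norm(c1-c2),'(192) centre',(c1+c2)/2,'diag bearing',np.degrees(np.arctan2(*(c2-c1)[1::-1])))
u=(c2-c1)/np.linalg.norm(c2-c1)
m=(c1+c2)/2; print('wells',m-u*.04808,m+u*.04808)
cv2.imwrite('pics/w4c.png',cv2.resize(s['img'][190:250,230:315,::-1],None,fx=7,fy=7,interpolation=cv2.INTER_CUBIC))
for p in [(220,271),(222,272)]: print(atz(s,*p,.022))
```

```text
ball held [0.5626 0.0714 0.1253]
[0.5393 0.1063 0.022 ] [ 0.6352 -0.0592  0.022 ] 0.19128520648387662 (192) centre [0.5872 0.0235 0.022 ] diag bearing -59.906508027125255
wells [0.5631 0.0651 0.022 ] [ 0.6114 -0.0181  0.022 ]
[0.5628 0.0656 0.022 ]
[0.5642 0.0647 0.022 ]
```

View pics/w4c.png

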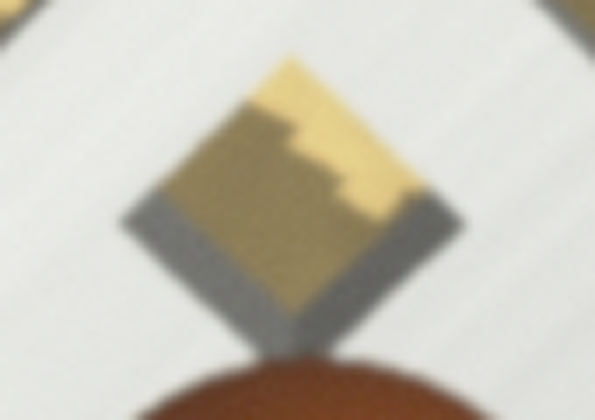

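```bash
python3 -m jog '[{"translation":[-0.08,0,0.6],"twist":0,"claw":0},{"translation":[0,0,0.6],"twist":0,"claw":0},{"translation":[0,0,0.4],"twist":0,"claw":0},{"translation":[0,0,0.25],"twist":0,"claw":0},{"translation":[0,0,0.25],"twist":0,"claw":0},{"translation":[0,0,0.1],"twist":0,"claw":0},{"translation":[0,0,0],"twist":0,"claw":0},{"translation":[0,0,0],"twist":0,"claw":0}]'; python3 m.py
python3 - <<'E'
from balls import *
s=snap('side'); 
cv2.imwrite('pics/s5.png',cv2.resize(s['img'][200:290,190:310,::-1],None,fx=6,fy=6,interpolation=cv2.INTER_CUBIC))
E
```

```text
clock: 17.25
tool_pos: [0.5653, 0.0664, 0.0303]
eef_rot: [0.499, 0.866, 0.0, 0.0]
contact_force: [0.5, -0.4, -0.3]
opening: 0.397
t 17.25 p [0.565 0.066 0.03 ] jaw 30.1 q [-0.14   0.934 -0.099  1.867  0.233  0.351  0.107] F [ 0.458 -0.373 -0.312] op 0.397
```

```bash
python3 -m jog '[{"translation":[0,0,0.05],"twist":0,"claw":0},{"translation":[0,0,0],"twist":0,"claw":0}]'; python3 -m jog '[{"translation":[0,0,0.03],"twist":0,"claw":0},{"translation":[0,0,0],"twist":0,"claw":0}]'; python3 m.py
```

```text
clock: 17.47
tool_pos: [0.5658, 0.066, 0.0289]
eef_rot: [0.499, 0.866, 0.0, 0.001]
contact_force: [-0.5, -1.8, 4.2]
opening: 0.394
clock: 17.63
tool_pos: [0.5658, 0.0655, 0.0279]
eef_rot: [0.499, 0.866, 0.0, 0.001]
contact_force: [-0.6, -2.2, 6.0]
opening: 0.4
t 17.63 p [0.566 0.066 0.028] jaw 30.1 q [-0.141  0.938 -0.096  1.867  0.234  0.346  0.106] F [-0.568 -2.184  5.984] op 0.4
```

```bash
python3 -m jog '[{"translation":[0,0,0],"twist":0,"claw":45},{"translation":[0,0,0],"twist":0,"claw":50},{"translation":[0,0,0],"twist":0,"claw":60},{"translation":[0,0,0],"twist":0,"claw":60},{"translation":[0,0,0],"twist":0,"claw":60},{"translation":[0,0,-0.5],"twist":0,"claw":60},{"translation":[0,0,-0.8],"twist":0,"claw":60},{"translation":[0,0,-0.8],"twist":0,"claw":60},{"translation":[0,0,-0.8],"twist":0,"claw":60},{"translation":[0,0,-0.8],"twist":0,"claw":60},{"translation":[0,0,-0.8],"twist":0,"claw":60},{"translation":[0,0,0],"twist":0,"claw":60},{"translation":[0,0,0],"twist":0,"claw":60}]'
python3 - <<'E'
from balls import *
s=snap('wrist','w5.png')
for d in r.spot_point('ball_a_center','wrist'): print('ball',round(d['confidence'],2),np.round(d['location']),atz(s,*d['location'],.0345))
for d in r.spot_point('carrier_hole1','wrist'): print('hole',round(d['confidence'],2),np.round(d['location']),atz(s,*d['location'],.022))
for o in discs(s): print(np.round(o,2),atz(s,o[0],o[1],.0345))
E
python3 m.py .422 .285 .15 77
```

```text
clock: 18.72
tool_pos: [0.5661, 0.0667, 0.2085]
eef_rot: [0.499, 0.866, 0.001, 0.002]
contact_force: [-0.8, -0.7, -0.2]
opening: 0.599
ball 0.69 [192. 270.] [0.5636 0.0641 0.0345]
hole 0.95 [233. 317.] [0.6274 0.0487 0.022 ]
hole 0.67 [280. 268.] [ 0.6108 -0.0212  0.022 ]
hole 0.65 [193. 270.] [0.5657 0.0609 0.022 ]
hole 0.62 [191. 270.] [0.5643 0.0625 0.022 ]
t 18.87 p [0.564 0.066 0.205] jaw 30.1 q [-0.09   0.658 -0.182  1.775  0.167  0.727  0.166] F [-0.508 -0.64  -0.597] op 0.6
units [ 6.51  -0.321  1.392]
twist units (neg of world) -7.8122260641080645
```

View pics/w5.png

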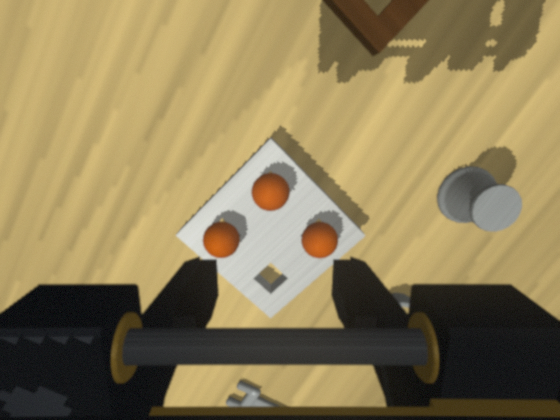

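The first ball is seated at (270,191), the filled wells are undisturbed at (221,240) and (320,240), and one well remains empty at (270,279). On to the second ball.

```bash
python3 -m jog '[{"translation":[0.65,-0.03,0],"twist":0,"claw":65},{"translation":[0.65,-0.03,0],"twist":0,"claw":65},{"translation":[0.65,-0.03,0],"twist":0,"claw":65},{"translation":[0.65,-0.03,0],"twist":0,"claw":65},{"translation":[0.65,-0.03,0],"twist":0,"claw":65},{"translation":[0.65,-0.03,0],"twist":0,"claw":65},{"translation":[0.65,-0.03,0],"twist":0,"claw":65},{"translation":[0.65,-0.03,0],"twist":0,"claw":65},{"translation":[0.65,-0.03,0],"twist":0,"claw":65},{"translation":[0.65,-0.03,0],"twist":0,"claw":65},{"translation":[0,0,0],"twist":0,"claw":65}]'
python3 -m jog '[{"translation":[0,0,0.4],"twist":-1,"claw":65},{"translation":[0,0,0.4],"twist":-1,"claw":65},{"translation":[0,0,0.2],"twist":-1,"claw":65},{"translation":[0,0,0],"twist":-1,"claw":65},{"translation":[0,0,0],"twist":-1,"claw":65},{"translation":[0,0,0],"twist":-1,"claw":65},{"translation":[0,0,0],"twist":-1,"claw":65},{"translation":[0,0,0],"twist":-0.8,"claw":65},{"translation":[0,0,0],"twist":0,"claw":65},{"translation":[0,0,0],"twist":0,"claw":65}]'
python3 - <<'E'
from balls import *
s=snap('wrist','w6.png')
for n in ('ball_a_center','ball_black_center'):
  for d in r.spot_point(n,'wrist'): print(n,round(d['confidence'],2),np.round(d['location']),atz(s,*d['location'],.0345))
E
python3 m.py .4225 .2855 .0275 77
```

```text
clock: 19.78
tool_pos: [0.4198, 0.2906, 0.2054]
eef_rot: [0.495, 0.869, -0.0, -0.002]
contact_force: [-0.6, 0.4, 0.1]
opening: 0.647
clock: 20.62
tool_pos: [0.4238, 0.2845, 0.1657]
eef_rot: [0.115, 0.993, -0.001, -0.001]
contact_force: [-0.6, -0.0, 0.7]
opening: 0.651
ball_a_center 0.58 [204. 275.] [0.4244 0.285  0.0345]
ball_a_center 0.35 [277. 276.] [0.4892 0.2711 0.0345]
ball_black_center 0.81 [277. 278.] [0.4892 0.2724 0.0345]
t 20.77 p [0.424 0.285 0.166] jaw 76.8 q [-0.467  0.669 -0.347  1.973  0.403  0.568  0.252] F [-0.121  0.047  0.561] op 0.646
units [0.039 0.004 3.471]
twist units (neg of world) -0.03057178109024979
```

View pics/w6.png

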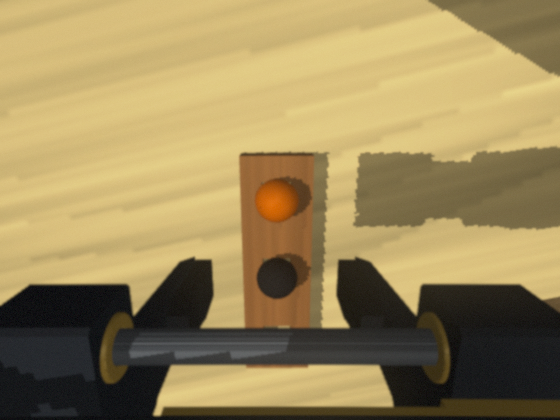

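The orange ball is at (276,201), with black at (277,278) clear of the jaws. Descending to grip.

```bash
python3 -m jog '[{"translation":[0.01,0.02,0.7],"twist":0,"claw":65},{"translation":[0,0,0.7],"twist":0,"claw":65},{"translation":[0,0,0.7],"twist":0,"claw":65},{"translation":[0,0,0.7],"twist":0,"claw":65},{"translation":[0,0,0.4],"twist":0,"claw":65},{"translation":[0,0,0.26],"twist":0,"claw":65},{"translation":[0,0,0],"twist":0,"claw":65},{"translation":[0,0,0],"twist":0,"claw":0},{"translation":[0,0,0],"twist":0,"claw":0},{"translation":[0,0,0],"twist":0,"claw":0},{"translation":[0,0,0],"twist":0,"claw":0},{"translation":[0,0,0],"twist":0,"claw":0},{"translation":[0,0,0],"twist":0,"claw":0}]' 12; python3 m.py
python3 -m jog '[{"translation":[0,0,-0.4],"twist":0,"claw":0},{"translation":[0,0,-0.8],"twist":0,"claw":0},{"translation":[0,0,-0.8],"twist":0,"claw":0},{"translation":[0,0,-0.4],"twist":0,"claw":0},{"translation":[0,0,0],"twist":0,"claw":0}]'
python3 m.py .6135 -.0185 .1265
```

```text
clock: 21.85
tool_pos: [0.4244, 0.2861, 0.0291]
eef_rot: [0.114, 0.993, 0.0, 0.001]
contact_force: [1.0, -2.0, 4.7]
opening: 0.399
t 21.85 p [0.424 0.286 0.029] jaw 76.9 q [-0.593  0.907 -0.15   2.039  0.54   0.232  0.129] F [ 0.965 -1.969  4.739] op 0.399
clock: 22.27
tool_pos: [0.4257, 0.2877, 0.1277]
eef_rot: [0.114, 0.993, 0.003, 0.002]
contact_force: [-0.5, -0.8, -0.6]
opening: 0.398
t 22.27 p [0.426 0.288 0.128] jaw 76.9 q [-0.497  0.732 -0.304  2.001  0.46   0.467  0.2  ] F [-0.542 -0.787 -0.642] op 0.398
units [-6.31  -6.391  0.015]
```

```bash
python3 -m jog '[{"translation":[-0.42,-0.42,0],"twist":0,"claw":0},{"translation":[-0.42,-0.42,0],"twist":0,"claw":0},{"translation":[-0.42,-0.42,0],"twist":0,"claw":0},{"translation":[-0.42,-0.42,0],"twist":0,"claw":0},{"translation":[-0.42,-0.42,0],"twist":0,"claw":0},{"translation":[-0.42,-0.42,0],"twist":0,"claw":0},{"translation":[-0.42,-0.42,0],"twist":0,"claw":0},{"translation":[-0.42,-0.42,0],"twist":0,"claw":0},{"translation":[-0.42,-0.42,0],"twist":0,"claw":0},{"translation":[-0.42,-0.42,0],"twist":0,"claw":0},{"translation":[-0.42,-0.42,0],"twist":0,"claw":0},{"translation":[-0.42,-0.42,0],"twist":0,"claw":0},{"translation":[-0.42,-0.42,0],"twist":0,"claw":0},{"translation":[-0.42,-0.42,0],"twist":0,"claw":0},{"translation":[-0.42,-0.48,0],"twist":0,"claw":0},{"translation":[0,0,0],"twist":0,"claw":0}]'
python3 -m jog '[{"translation":[0,0,0],"twist":1,"claw":0},{"translation":[0,0,0],"twist":1,"claw":0},{"translation":[0,0,0],"twist":1,"claw":0},{"translation":[0,0,0],"twist":1,"claw":0},{"translation":[0,0,0],"twist":1,"claw":0},{"translation":[0,0,0],"twist":1,"claw":0},{"translation":[0,0,0],"twist":1,"claw":0},{"translation":[0,0,0],"twist":0.8,"claw":0},{"translation":[0,0,0],"twist":0,"claw":0},{"translation":[0,0,0],"twist":0,"claw":0}]'
python3 - <<'E'
from balls import *
s=snap('wrist','w7.png')
for d in r.spot_point('carrier_hole1','wrist'): print('hole',round(d['confidence'],2),np.round(d['location']),atz(s,*d['location'],.022))
for d in r.spot_point('ball_a_center','wrist'): print('ball',round(d['confidence'],2),np.round(d['location']),atz(s,*d['location'],.0345),atz(s,*d['location'],.133))
E
python3 m.py .6135 -.0185 .03 30
```

```text
clock: 23.6
tool_pos: [0.6135, -0.0259, 0.1226]
eef_rot: [0.118, 0.993, -0.002, 0.001]
contact_force: [0.8, -1.7, -0.8]
opening: 0.401
clock: 24.43
tool_pos: [0.6112, -0.0183, 0.1234]
eef_rot: [0.498, 0.867, -0.0, -0.0]
contact_force: [0.2, -0.3, -0.6]
opening: 0.398
hole 0.9 [216. 271.] [ 0.6097 -0.0206  0.022 ]
ball 0.62 [276. 272.] [ 0.632  -0.0579  0.0345] [ 0.6075 -0.0141  0.133 ]
ball 0.51 [ 93. 551.] [0.7191 0.1415 0.0345] [0.6581 0.1017 0.133 ]
t 24.58 p [ 0.612 -0.019  0.124] jaw 30.2 q [ 0.076  0.824 -0.216  1.701  0.264  0.646  0.243] F [-0.739  0.273 -0.884] op 0.396
units [-0.024  0.044  2.347]
twist units (neg of world) 0.03605083008232176
```

```bash
python3 -m jog '[{"translation":[-0.02,0.02,0.6],"twist":0,"claw":0},{"translation":[0,0,0.6],"twist":0,"claw":0},{"translation":[0,0,0.5],"twist":0,"claw":0},{"translation":[0,0,0.3],"twist":0,"claw":0},{"translation":[0,0,0.2],"twist":0,"claw":0},{"translation":[0,0,0.1],"twist":0,"claw":0},{"translation":[0,0,0],"twist":0,"claw":0},{"translation":[0,0,0],"twist":0,"claw":0}]'; python3 m.py; python3 -m jog '[{"translation":[0,0,0.03],"twist":0,"claw":0},{"translation":[0,0,0],"twist":0,"claw":0}]'
```

```text
clock: 25.25
tool_pos: [0.6135, -0.0189, 0.033]
eef_rot: [0.499, 0.867, 0.0, 0.001]
contact_force: [0.5, 0.5, -0.4]
opening: 0.396
t 25.25 p [ 0.614 -0.019  0.033] jaw 30.1 q [ 0.049  0.963 -0.168  1.726  0.303  0.477  0.207] F [ 0.458  0.532 -0.443] op 0.396
clock: 25.42
tool_pos: [0.6135, -0.0189, 0.0319]
eef_rot: [0.499, 0.867, 0.0, 0.001]
contact_force: [0.8, -0.5, -0.2]
opening: 0.398
```

```bash
python3 -m jog '[{"translation":[0,0,0.04],"twist":0,"claw":0},{"translation":[0,0,0],"twist":0,"claw":0}]'; python3 -m jog '[{"translation":[0,0,0.03],"twist":0,"claw":0},{"translation":[0,0,0],"twist":0,"claw":0}]'
```

```text
clock: 25.58
tool_pos: [0.6136, -0.0196, 0.0303]
eef_rot: [0.499, 0.866, 0.0, 0.001]
contact_force: [-0.4, -1.6, 4.2]
opening: 0.396
clock: 25.75
tool_pos: [0.6135, -0.0201, 0.0291]
eef_rot: [0.499, 0.866, -0.0, 0.001]
contact_force: [-0.1, -1.9, 6.6]
opening: 0.398
```

Contact is at seating height. Releasing, rising and moving away from the carrier to check everything.

```bash
python3 -m jog '[{"translation":[0,0,0],"twist":0,"claw":45},{"translation":[0,0,0],"twist":0,"claw":50},{"translation":[0,0,0],"twist":0,"claw":60},{"translation":[0,0,0],"twist":0,"claw":60},{"translation":[0,0,0],"twist":0,"claw":60},{"translation":[0,0,-0.5],"twist":0,"claw":60},{"translation":[0,0,-0.8],"twist":0,"claw":60},{"translation":[0,0,-0.8],"twist":0,"claw":60},{"translation":[0,0,-0.8],"twist":0,"claw":60},{"translation":[0,0,-0.8],"twist":0,"claw":60},{"translation":[0,0,-0.8],"twist":0,"claw":60},{"translation":[0.7,0,0],"twist":0,"claw":60},{"translation":[0.7,0,0],"twist":0,"claw":60},{"translation":[0.7,0,0],"twist":0,"claw":60},{"translation":[0.7,0,0],"twist":0,"claw":60},{"translation":[0.7,0,0],"twist":0,"claw":60},{"translation":[0.7,0,0],"twist":0,"claw":60},{"translation":[0.7,0,0],"twist":0,"claw":60},{"translation":[0,0,0],"twist":0,"claw":60},{"translation":[0,0,0],"twist":0,"claw":60}]'
python3 - <<'E'
from balls import *
S={c:snap(c) for c in ('top','side')}
for c,s in S.items():
    for n,z in [('ball_a_center',.0345),('ball_black_center',.0345),('reducer',0),('ferrule',0),('wrench',0)]:
        for d in r.spot_point(n,c)[:5]: print(c,n,round(d['confidence'],2),np.round(d['location']),atz(s,*d['location'],z)[:2])
a=cv2.resize(S['top']['img'][85:275,150:420],(800,563)); b=cv2.resize(S['side']['img'][120:360,150:430],(400,343))
cv2.imwrite('pics/f.png',np.vstack([cv2.resize(S['top']['img'][85:275,150:420],(480,338)),cv2.resize(S['side']['img'][120:275,160:380],(480,260))])[:,:,::-1])
E
python3 m.py
```

```text
clock: 27.42
tool_pos: [0.5136, 0.1525, 0.2084]
eef_rot: [0.497, 0.868, 0.0, -0.0]
contact_force: [0.4, -0.7, 0.5]
opening: 0.599
top ball_a_center 0.52 [200. 269.] [0.5424 0.0067]
top ball_a_center 0.44 [177. 281.] [ 0.6082 -0.0266]
top reducer 0.88 [137. 219.] [0.7327 0.159 ]
top ferrule 0.52 [128. 273.] [0.76   0.0005]
top wrench 0.97 [134. 335.] [ 0.746  -0.1844]
side ball_a_center 0.7 [224. 247.] [ 0.6009 -0.0151]
side ball_black_center 0.56 [324. 271.] [0.4915 0.2675]
side ball_black_center 0.2 [185. 312.] [ 0.4595 -0.2076]
side reducer 0.84 [279. 170.] [0.7396 0.1621]
side ferrule 0.86 [233. 187.] [0.7538 0.0084]
side ferrule 0.7 [229. 243.] [ 0.6184 -0.0322]
side ferrule 0.63 [225. 246.] [ 0.614  -0.0498]
side ferrule 0.48 [235. 269.] [ 0.5473 -0.0197]
side wrench 0.49 [192. 213.] [ 0.7386 -0.1729]
side wrench 0.34 [243. 249.] [0.5898 0.0173]
t 28.02 p [0.515 0.15  0.208] jaw 30.1 q [-0.232  0.618 -0.225  1.866  0.207  0.68  -0.052] F [ 0.118  0.49  -0.158] op 0.601
```

View pics/f.png

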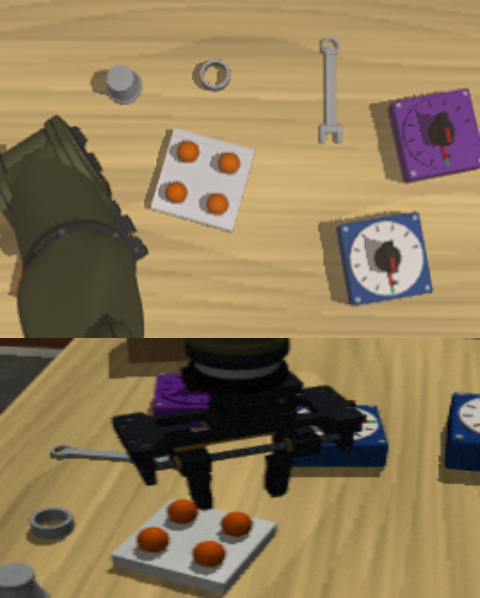

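All four wells hold orange balls at top-crop (188,151), (229,162), (176,191) and (217,204). The pointer is on the green mark (390,270), the bystanders are where they were, and the gripper is clear. Handing in.

```bash
python3 -c "
from plant import r
print(r.finish_job())"
```

```text
the job is handed in; nothing more can be done
None
```

The job is done and handed in at about 28 s of the 72 s allowed; the system gives no verdict.

**What I did:**
- **Counter:** I turned the small blue counter's knob anticlockwise to its zero stop. The stop showed as a jump in wrist moment to about -0.5 Nm.
- **Balls:** I then moved the two orange balls from the rack into the two empty wells. Each was lowered until it touched (about 6 N) and only then released.

**Last checks:**
- **Pointer:** it lies on the green zero mark against the pin.
- **Carrier:** all four wells hold an orange ball. I judged this from the pictures; I did not measure each ball's offset from its well.
- **Bystanders:** the reducer, ferrule and wrench were found within about 8 mm of their first readings.
- **Black ball:** it was found within about 4 mm of its first reading, in the side view only because the arm hid it from the top camera.
- **Gripper:** it was raised and clear of everything.

**Disagreements:**
- The wrist camera and the fixed cameras differed by 4–6 mm on the first ball and its well, so I used values in between.
- The height of the first ball from two wrist views was unusable (66 mm instead of 34.5 mm) because the views were too close together, so I gripped at the heights given in the text. The one usable ball height from the fixed cameras was 39 mm, and the wrist views put the well mouth at 21 mm.
- In the last pictures the networks gave some weak false readings, such as "ferrule" on the balls, which I ignored after looking at the pictures.

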